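# Shut down the buckle cleaner and uncover it

## Robot

A 6-joint arm with a two-finger parallel gripper is mounted at the origin on the work surface. World frame = base frame: x ahead of the robot, y to its left, z up, the work surface at z = 0. Lengths are in mm, angles in rad, forces in N, time in s.
With the tool pointing down it reaches from about 325 to 900 mm from the base axis. Payload 6.1 kg.
Tool frame: the origin (TCP) lies between the finger pads; the fingertips stand 8 mm ahead of it and the grasp point (between the pads) lies 11 mm behind it (env.tips_ahead is the distance from the TCP to the fingertips, in mm); y points along the fingers, x is the direction in which the jaws open and shut, and the axes are right-handed (so a half turn about y gives the same grasp; the last joint's range is limited). The gripper opens to 85 mm and grips with 20 to 120 N. Pads are 22 mm wide; open, the fingers measure 114 mm over their backs; the gripper's body (76 mm by 85 mm) begins 54 mm behind the grasp point. The pads swing forward as they close: fully open they stand 13 mm farther back than shut.
Start: joints at [-1.439, 0.22, 1.526, -0, 1.395, -0.126], TCP at [159.339, -604.34, 239.3] pointing down, gripper open.
Joint ranges: [-2.98, 2.98], [-0.91, 2.08], [0.09, 2.57], [-1.24, 4.39], [0.2, 2.65], [-2.68, 2.68]. Speed limits (rad/s): [2.57, 2.57, 3.01, 3.14, 3.14, 3.14].

## Interface

Orientations are given as [roll, pitch, yaw] about the fixed x, y, z axes, in that order (R = Rz(yaw) Ry(pitch) Rx(roll)).
In Python, from rig import env gives the robot as it stands. The module is installed in compiled form; this text tells all that it offers. Calls block until the motion is done:
- env.goto(position, orientation): joint-space move of the TCP to a pose.
- env.movel(position, ori=None, velocity=150): straight line of the TCP; ori=None keeps the orientation; velocity is the mean speed in mm/s.
- env.move_j(angles): joint-space move.
- env.move_gripper(opening, strength=None): finger opening in mm; strength is the grip in N (None keeps the last); returns when the fingers have stopped.
- env.pause(seconds).
- env.solve_ik(position, orientation): joint angles nearest the present ones, or None.
- env.get_obs(): the state.
- env.read_camera(name): name is "side" or "top"; returns (picture, depth): 480x640x3 uint8, red, green, blue; 480x640 float32, mm along the optical axis (not along the pixel's ray), 0 where there is no reading.
- env.camera_info(name): a dict with "fx", "fy", "cx", "cy" (pixels), "pose" (4x4, takes a point from camera to world coordinates). Camera axes: x right, y up, looking along -z (the intrinsics and any distortion apply to the point x, -y, -z); pixel columns grow to the right and rows downward; lengths in mm; the calibration is good to about 2 mm. A picture is of the moment at which its call begins. camera_info takes no time and is no camera call.
A pose or a line that the arm cannot do raises env.IKError and nothing moves.
- env.job_done(): hands the job in, once; it reports no verdict.
The state is a dict: "clock": time; "joint_positions": joint angles; "dq": joint speeds; "effort": joint torques, N m; "ee_pos": TCP position; "ee_rot": TCP orientation; "contact_force": force on the tool from outside, world axes, zero at the start; "torque": the same for the moment, N m; "finger_gap": finger opening in mm.
Only numpy, scipy, OpenCV 4.12 (cv2) and the standard library are available. Lean on these libraries where they do the work, as an engineer would, in place of code of your own. Each camera call takes 0.05 s, during which the arm holds its last target. There are 200 camera calls.

## Task

The ultrasonic cleaner on the shoe-repair bench has finished its buckles: press its keys fully in, one at a time and letting each come back out - first the round key (stop), then the long bar (drain), then the small square (off) - and leave the cross-shaped key alone. After that, take the loose lid off the tank and set it down gently, knob up, lying flat and wholly on the round cork mat beside the cleaner. Do not shift the rubber heel blank, the polish tin or the hammer that lie about it.

Things in the scene. Friction and masses are not known exactly. Their poses are not given: they have to be found in the camera images.
- cleaner: Benchtop ultrasonic cleaner, fixed: steel housing 210 mm deep (x), 250 mm wide (y), 230 mm high, with a round tank mouth 140 mm across in its top and a sloping keypad along its -x side. Origin under the tank's centre at table level, x away from the keypad, z up. Front face behind the keypad: at local x = -105 mm; a drip lip along its top (185 to 230 mm high) juts 18 mm out from it.
- keypad (a point): Middle of the key row on the keypad's surface (axes as the cleaner's). The keypad slopes down to the robot at 35 degrees, from 88 to 51 mm high. Four black keys in one row along the cleaner's y, 46 mm apart, which is where varies. The housing stands 22 mm behind their centres, rises 157 mm above them and has a lip jutting over: the tool must lean towards the robot, square to the keypad.
- key_round_top (a point): Centre of the top face of the round key, 26 mm across (black plastic, stands 12 mm proud of the sloping keypad). z points out of the keypad, square to it; x up the slope away from the robot, y along the row.
- key_round (a joint): How far that key is pressed, m: 0 out, 0.006 fully in. It springs back; fully in takes 4 N.
- key_bar_top (a point): Centre of the top face of the long narrow bar key, 30 mm up the slope by 11 mm (black plastic, stands 12 mm proud of the sloping keypad). z points out of the keypad, square to it; x up the slope away from the robot, y along the row.
- key_bar (a joint): How far that key is pressed, m: 0 out, 0.006 fully in. It springs back; fully in takes 4 N.
- key_square_top (a point): Centre of the top face of the small square key, 17 mm a side (black plastic, stands 12 mm proud of the sloping keypad). z points out of the keypad, square to it; x up the slope away from the robot, y along the row.
- key_square (a joint): How far that key is pressed, m: 0 out, 0.006 fully in. It springs back; fully in takes 4 N.
- key_cross_top (a point): Centre of the top face of the cross-shaped key, 26 mm across with 8 mm arms, which must be left alone (black plastic, stands 12 mm proud of the sloping keypad). z points out of the keypad, square to it; x up the slope away from the robot, y along the row.
- key_cross (a joint): How far that key is pressed, m: 0 out, 0.006 fully in. It springs back; fully in takes 4 N.
- lid: Loose round steel lid, 0.3 kg, lying on the tank mouth. Origin at the centre of its underside, z up: plug 130 mm across, 6 mm high (hangs in the mouth), then a plate 160 mm across and 5 mm thick, then a black round knob 28 mm across, from 19 to 45 mm above the origin. Closed, the origin is 224 mm above the table.
- lid_knob (a point): Middle of the lid's knob, on the axis, 32 mm above the lid's origin; the knob's top is 13 mm higher. z up.
- mat: Round cork mat fixed to the table beside the cleaner, left or right, 230 mm across, 6 mm thick. Origin at the centre of its underside.
- tray: Open dark steel tray of rubber heel blanks on the other side of the cleaner, 190 by 200 mm, 30 mm high, fixed. Not for the lid. Origin at the centre of its underside.
- heel: Loose rubber heel blank 40 x 26 x 12 mm lying on the cleaner's top beside the lid; a bystander, to be left where it is.
- tin: Loose polish tin 76 mm across, 26 mm high, on the table in front of the cleaner; a bystander, to be left where it is.
- hammer: Loose hammer 260 mm long lying in front of the cleaner; a bystander, to be left where it is.
Mind the look-alikes: they are no part of the job. Leave any pink or purple look-alike of the lid alone.

How it is judged:
By the outcome, as a careful person would: the job done as asked, in the order asked, and still so for the second after the job is handed in, with the robot touching nothing.
It also fails if it takes over 61 s, if anything falls off the work surface, if the arm or the gripper's body presses on something with over 40 N, if the wrist force passes 120 N, or if a joint passes its speed limit or range.

## Working session

There is one attempt and no reset: what is moved stays moved. The work goes in short steps, each a Python script; the robot and the scene stay as the last script left them, time stands still between calls to the robot, and variables do not carry over. Pictures are saved under pics/ and viewed, about 8 in all and at most 12, crops included, and the job is handed in when it is done.

```bash
mkdir -p pics; cat > h.py <<'E'
import numpy as np, cv2
from rig import env
def cam(n):
    p,d=env.read_camera(n); i=env.camera_info(n); return p,d,i
def pts(d,i):
    v,u=np.mgrid[0:480,0:640]
    X=np.stack([(u-i['cx'])/i['fx']*d,-(v-i['cy'])/i['fy']*d,-d],-1)
    P=np.array(i['pose']); return X@P[:3,:3].T+P[:3,3]
E
python3 - <<'E'
from h import *
for n in('side','top'):
    p,d,i=cam(n); cv2.imwrite(f'pics/{n}0.png',p[:,:,::-1]); np.savez(f'{n}0.npz',p=p,P=pts(d,i),d=d)
    print(n,{k:np.round(v,3).tolist() for k,v in i.items()})
print(env.get_obs())
E
```

```text
side {'fx': 480.599, 'fy': 480.599, 'cx': 327.307, 'cy': 241.017, 'pose': [[-0.829, 0.322, -0.457, 55.682], [-0.559, -0.471, 0.683, 649.904], [0.005, 0.821, 0.571, 721.15], [0.0, 0.0, 0.0, 1.0]]}
top {'fx': 580.418, 'fy': 580.418, 'cx': 319.536, 'cy': 231.706, 'pose': [[-0.025, 0.994, -0.108, 293.386], [-1.0, -0.027, -0.014, -19.546], [-0.017, 0.108, 0.994, 1685.226], [0.0, 0.0, 0.0, 1.0]]}
{'clock': 0.1, 'joint_positions': array([-1.43907132e+00,  2.21159640e-01,  1.52754828e+00,  3.71629041e-05,
        1.39472159e+00, -1.26074212e-01]), 'dq': array([ 0.00080683, -0.00141541, -0.00275722, -0.00060834, -0.00059648,
        0.00027076]), 'effort': array([ 9.50096473e-04, -4.98245537e+01, -3.90546978e+01, -1.47575615e-04,
        5.68636344e-03,  1.51555031e-05]), 'ee_pos': array([ 159.29503879, -603.77990879,  238.27367429]), 'ee_rot': array([-1.57052907,  0.00181768, -1.31300341]), 'contact_force': array([ 0.28977319, -0.27595419, -0.47552708]), 'torque': array([-0.03815484, -0.00656339,  0.02495198]), 'finger_gap': 85.87907892959184}
```

View pics/side0.png

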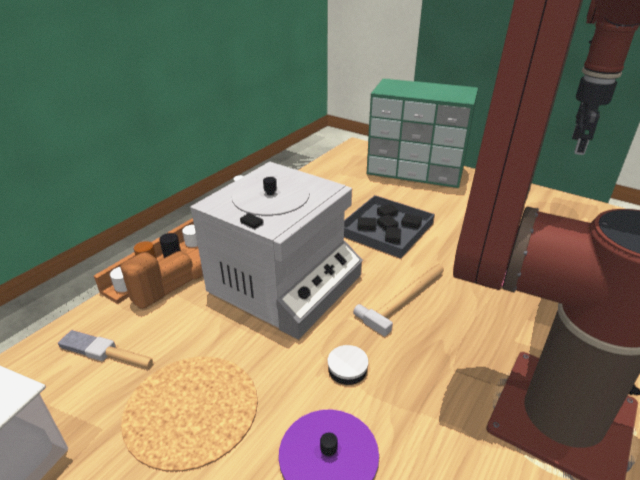

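View pics/top0.png

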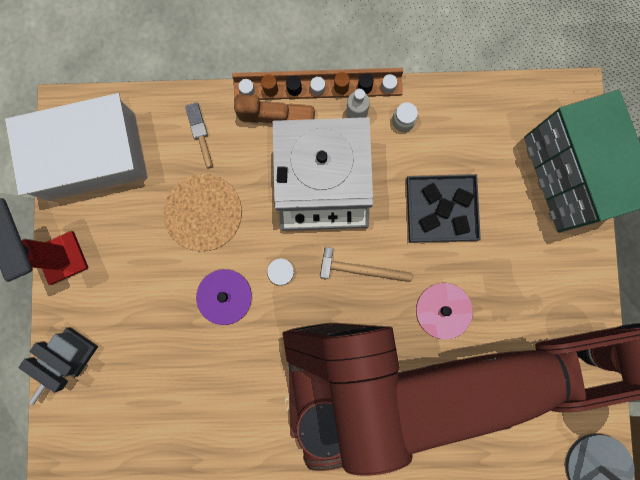

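The side view shows the keys from left to right as round (304,293), square (317,281), cross (329,269) and bar (341,259). The lid's knob is at (270,185) and the cork mat at (190,410). In the top view the knob is at (322,157), the mat at (203,212) and the keys at (300–349,218). The purple lid, pink lid, tin and hammer are all clear of these.

```bash
python3 - <<'E'
from h import *
T=np.load('top0.npz');S=np.load('side0.npz')
def blob(D,box,f):
    u0,u1,v0,v1=box; m=np.zeros((480,640),bool); m[v0:v1,u0:u1]=True
    return m&f
for n,D,ub in(('top',T,None),('side',S,None)):
    P=D['P'];hsv=cv2.cvtColor(D['p'],cv2.COLOR_RGB2HSV);V=hsv[...,2]
    # housing top
    m=(abs(P[...,2]-230)<5)&(P[...,0]>300)&(P[...,0]<1000)&(abs(P[...,1])<300)&(hsv[...,1]<60)
    k=cv2.connectedComponentsWithStats(m.astype(np.uint8)); j=1+np.argmax(k[2][1:,4]); m=k[1]==j
    q=P[m][:,:2].astype(np.float32); r=cv2.minAreaRect(q); print(n,'top rect',r,m.sum(),np.median(P[m][:,2]))
    box=(312,332,147,167) if n=='top' else (258,282,172,200)
    b=blob(D,box,(V<70)&(P[...,2]>255)); print('knob',P[b].mean(0),b.sum(), P[b].min(0),P[b].max(0))
    # keys
    box=(285,362,208,228) if n=='top' else (294,350,248,302)
    b=blob(D,box,V<70); k=cv2.connectedComponentsWithStats(b.astype(np.uint8))
    for j in range(1,k[0]):
        if k[2][j,4]>15: print('key',k[3][j].round(1),k[2][j,4],np.median(P[k[1]==j],0).round(1))
    # mat
    c=(hsv[...,1]>90)&(abs(P[...,2]-6)<4); box=(160,245,170,255) if n=='top' else (120,262,355,465)
    b=blob(D,box,(P[...,2]>3)&(P[...,2]<12)); q=P[b][:,:2].astype(np.float32); print('mat',cv2.minEnclosingCircle(q),q.mean(0),np.median(P[b][:,2]))
    # tin
    box=(265,297,256,288) if n=='top' else (325,370,342,384)
    b=blob(D,box,(P[...,2]>20)&(P[...,2]<32)); print('tin',P[b].mean(0) if b.any() else 0)
    box=(317,416,244,285) if n=='top' else (350,445,262,335)
    b=blob(D,box,(P[...,2]>10)&(P[...,2]<50)); print('hammer',P[b].min(0),P[b].max(0))
print(env.tips_ahead)
E
```

```text
top top rect ((630.9212036132812, -9.924171447753906), (230.72865295410156, 250.5253143310547), 0.3658633232116699) 5797 230.9505630945862
knob [633.48151013  -9.12051167 284.22397034] 93 [293.38590546 -20.84070014 259.94847986] [ 650.39313533    4.22242233 1685.22609467]
key [314.4 208.6] 119 [517.5  19.4 188.3]
key [348.5 216. ] 44 [509.8 -79.   84. ]
key [332.4 216.5] 53 [509.3 -33.3  83. ]
key [299.3 217.9] 72 [508.1  57.5  84. ]
key [315.8 217.1] 44 [508.6  11.7  82.6]
mat ((544.1646118164062, 347.2693786621094), 176.22430419921875) [543.42017 346.98904] 6.727500605101795
tin [363.79170943 119.40490518  26.02972032]
hammer [ 326.8362124  -270.19846499   10.00304429] [439.31634777  14.01871571  36.68082238]
side top rect ((629.8160400390625, -8.799667358398438), (231.90472412109375, 254.96958923339844), 0.5512120127677917) 6332 229.53094155451407
knob [622.78482436   9.4805788  272.00400904] 115 [ 55.681863   -16.00364415 255.0398415 ] [647.78771434 649.90448185 721.15027759]
key [340.  258.5] 65 [506.7 -75.5  80.8]
key [328.7 269.1] 64 [506.7 -29.8  81.7]
key [316.6 280.5] 49 [505.8  16.9  80.9]
key [303.6 292.3] 107 [505.5  63.2  81.6]
mat ((580.0054931640625, 355.4634704589844), 153.407470703125) [538.6688 354.2241] 5.131160123053462
tin [361.39009133 122.60746476  24.97029331]
hammer [ 326.61044134 -252.79057108   10.02824174] [486.04392081   8.66110178  49.74652349]
8.0
```

```bash
cat >> h.py <<'E'
from scipy.spatial.transform import Rotation as Ro
yaw=np.radians(.5); a35=np.radians(35)
Rc=Ro.from_euler('z',yaw).as_matrix()
A=Rc@[np.sin(a35),0,-np.cos(a35)]     # into keypad
def ori(x,y): return Ro.from_matrix(np.stack([x,y,np.cross(x,y)],1)).as_euler('xyz')
OY=ori(Rc@[0,-1,0],A)   # jaws along the row
KEYS=dict(round=(506.8,60.3,82.4),square=(507.2,14.3,82.4),bar=(508.2,-77.3,82.4))
def tcp(k,d): # tips d mm inside the key top (negative: off)
    return np.array(KEYS[k])+A*(d-env.tips_ahead)
E
python3 - <<'E'
from h import *
for n,bx in(('top',(312,332,147,167)),('side',(258,282,172,200))):
    D=np.load(n+'0.npz');P=D['P'];V=D['p'].max(2)
    m=np.zeros((480,640),bool);m[bx[2]:bx[3],bx[0]:bx[1]]=1
    b=m&(V<70)&(P[...,2]>262)&(P[...,2]<275); q=P[b]; print(n,np.median(q,0),(q.min(0)+q.max(0))/2,np.ptp(q,axis=0))
for o in (OY,ori(Rc@[0,1,0],A)):
    print(o.round(2))
    for p in ([380,-200,330],tcp('bar',-60),tcp('bar',8),tcp('round',-60),tcp('round',8)):
        q=env.solve_ik(p,o); print(np.round(p),None if q is None else q.round(2))
E
```

```text
top [637.25622942  -8.46260418 268.9819406 ] [637.74146632  -8.3091389  268.4123427 ] [25.30333801 25.06312247 12.69063729]
side [634.29965847  -2.26416794 267.20897653] [635.71464379  -4.44410002 266.23957245] [24.14614112 23.11908826  8.36847735]
[-0.96  0.   -1.56]
[ 380 -200  330] [-1.09 -0.76  2.26  0.55  1.37  0.43]
[469. -78. 138.] [-0.55 -0.5   2.49  0.5   0.69  0.7 ]
[508. -77.  82.] [-0.48 -0.23  2.42  0.63  0.47  0.58]
[468.  60. 138.] [-0.07 -0.53  2.5   0.09  0.56  1.43]
[507.  60.  82.] [-0.06 -0.24  2.44  0.12  0.34  1.4 ]
[-2.18  0.    1.58]
[ 380 -200  330] None
[469. -78. 138.] [-0.55 -0.5   2.49  0.5   0.69 -2.44]
[508. -77.  82.] [-0.48 -0.23  2.42  0.63  0.47 -2.56]
[468.  60. 138.] [-0.07 -0.53  2.5   0.09  0.56 -1.71]
[507.  60.  82.] [-0.06 -0.24  2.44  0.12  0.34 -1.74]
```

```bash
cat >> h.py <<'E'
def press(k):
    env.movel(tcp(k,-8),OY,120); f0=env.get_obs()['contact_force']@-A; log=[]
    for d in np.arange(-5,13,1.):
        env.movel(tcp(k,d),OY,40); env.pause(.05)
        o=env.get_obs(); f=o['contact_force']@-A-f0; log.append((d,round(f,1),round((o['ee_pos']-tcp(k,0))@A,1)))
        if f>9: break
    env.pause(.15); print(k,log,'clock',env.get_obs()['clock'])
E
python3 - <<'E'
from h import *
env.move_gripper(0)
env.goto([400,-150,300],OY); env.goto(tcp('round',-40),OY)
print(env.get_obs()['ee_pos'],tcp('round',-40),env.get_obs()['finger_gap'])
press('round')
p,d,i=cam('side'); cv2.imwrite('pics/r.png',cv2.resize(p[190:350,220:420,::-1],None,fx=4,fy=3.75)); 
env.movel(tcp('round',-25),OY,120); print(env.get_obs()['clock'],env.get_obs()['contact_force'])
E
```

```text
[480.0325824   59.39880433 122.55097662] [479.26937938  60.05974391 121.71929813] -0.1928388403434039
round [(np.float64(-5.0), np.float64(-0.2), np.float64(-5.4)), (np.float64(-4.0), np.float64(0.1), np.float64(-4.1)), (np.float64(-3.0), np.float64(0.4), np.float64(-2.9)), (np.float64(-2.0), np.float64(0.1), np.float64(-2.0)), (np.float64(-1.0), np.float64(1.8), np.float64(-1.0)), (np.float64(0.0), np.float64(1.6), np.float64(-0.0)), (np.float64(1.0), np.float64(3.1), np.float64(1.0)), (np.float64(2.0), np.float64(2.3), np.float64(2.0)), (np.float64(3.0), np.float64(2.9), np.float64(3.0)), (np.float64(4.0), np.float64(3.6), np.float64(4.0)), (np.float64(5.0), np.float64(18.6), np.float64(4.7))] clock 7.7083
8.1583 [0.21574553 0.14704318 0.16317612]
```

View pics/r.png

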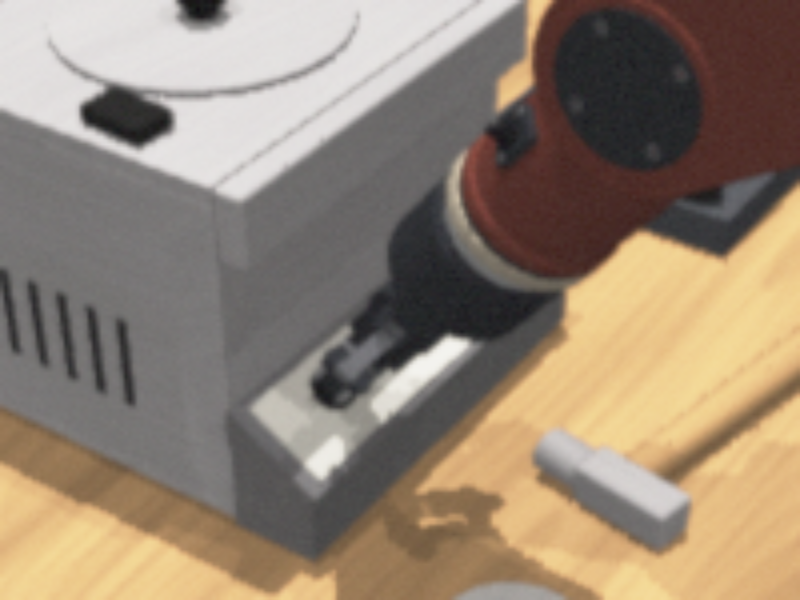

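The crop shows the shut fingertips on the round key, at about (335,385). The force trace agrees: spring ramp over about 6 mm, then a hard stop. Next are the bar and the square.

```bash
python3 - <<'E'
from h import *
for k in('bar','square'):
    env.movel(tcp(k,-25),OY,150); press(k); env.movel(tcp(k,-25),OY,120)
    o=env.get_obs(); print(o['clock'],o['contact_force'].round(1))
env.movel(tcp('square',-40),OY,150)
# lid grasp / mat candidates, tool down
q0=env.get_obs()['joint_positions']
for ya in (-90,90,0,-45,45):
    o=[-np.pi/2,0,np.radians(ya)]
    for p in([420,0,330],[637,-8,320],[637,-8,248],[637,-8,330],[541,350,330],[541,350,30]):
        q=env.solve_ik(p,o); print(ya,p,None if q is None else q.round(2))
E
```

```text
bar [(np.float64(-5.0), np.float64(0.6), np.float64(-5.2)), (np.float64(-4.0), np.float64(-1.0), np.float64(-4.1)), (np.float64(-3.0), np.float64(-0.7), np.float64(-3.0)), (np.float64(-2.0), np.float64(-1.3), np.float64(-2.0)), (np.float64(-1.0), np.float64(1.8), np.float64(-1.0)), (np.float64(0.0), np.float64(2.3), np.float64(0.0)), (np.float64(1.0), np.float64(3.0), np.float64(1.0)), (np.float64(2.0), np.float64(2.4), np.float64(2.0)), (np.float64(3.0), np.float64(3.2), np.float64(3.0)), (np.float64(4.0), np.float64(2.7), np.float64(4.0)), (np.float64(5.0), np.float64(24.5), np.float64(4.6))] clock 12.9667
13.3667 [ 0.5 -1.2 -0.3]
square [(np.float64(-5.0), np.float64(0.5), np.float64(-5.2)), (np.float64(-4.0), np.float64(1.3), np.float64(-4.1)), (np.float64(-3.0), np.float64(0.5), np.float64(-3.0)), (np.float64(-2.0), np.float64(0.8), np.float64(-2.0)), (np.float64(-1.0), np.float64(0.8), np.float64(-1.0)), (np.float64(0.0), np.float64(2.1), np.float64(0.0)), (np.float64(1.0), np.float64(3.1), np.float64(1.0)), (np.float64(2.0), np.float64(4.2), np.float64(2.0)), (np.float64(3.0),
[... 1143 characters left out ...]
0] [0.45 0.48 1.61 0.   1.05 0.45]
-45 [420, 0, 330] [-0.19 -0.34  1.89  0.    1.59  0.6 ]
-45 [637, -8, 320] [-0.14  0.21  1.39  0.    1.54  0.65]
-45 [637, -8, 248] [-0.14  0.24  1.48  0.    1.42  0.65]
-45 [637, -8, 330] [-0.14  0.21  1.37  0.    1.56  0.65]
-45 [541, 350, 330] [0.45 0.23 1.35 0.   1.56 1.24]
-45 [541, 350, 30] [0.45 0.48 1.61 0.   1.05 1.24]
45 [420, 0, 330] [-0.19 -0.34  1.89  0.    1.59 -0.97]
45 [637, -8, 320] [-0.14  0.21  1.39  0.    1.54 -0.92]
45 [637, -8, 248] [-0.14  0.24  1.48  0.    1.42 -0.92]
45 [637, -8, 330] [-0.14  0.21  1.37  0.    1.56 -0.92]
45 [541, 350, 330] [ 0.45  0.23  1.35  0.    1.56 -0.33]
45 [541, 350, 30] [ 0.45  0.48  1.61  0.    1.05 -0.33]
```

All three keys bottomed after about 6 mm of travel. Next, grasp the lid's knob with the jaws at 45°, which keeps them clear of the heel.

```bash
python3 - <<'E'
from h import *
D=[-np.pi/2,0,np.pi/4]; L=(636.5,-6.5)
try: env.movel([430,10,200],OY,200)
except env.IKError: print('ik'); env.movel(tcp('square',-70),OY,200)
env.goto([430,0,350],D); env.move_gripper(60)
env.goto([*L,320],D); env.movel([*L,262],D,150)
p,d,i=cam('side'); f0=env.get_obs()['contact_force']
env.movel([*L,246],D,60); print(env.get_obs()['contact_force']-f0)
env.move_gripper(10,60); o=env.get_obs(); print(o['finger_gap'],o['contact_force']-f0,o['clock'])
env.movel([*L,256],D,40); env.pause(.2); o=env.get_obs(); print(o['finger_gap'],o['contact_force']-f0,o['clock'],o['ee_pos'])
p2,d2,i=cam('side')
cv2.imwrite('pics/g.png',np.hstack([cv2.resize(x[120:300,180:360,::-1],(400,400)) for x in(p,p2)]))
E
```

```text
[-0.5386585  -0.0162072  -0.93715263]
26.54750506519236 [-0.86203159 -0.18913688  1.51553079] 23.8417
26.049557615827005 [-0.8154219  -0.23038198 -4.33045175] 24.4417 [636.29721051  -6.50094223 255.59113798]
```

View pics/g.png

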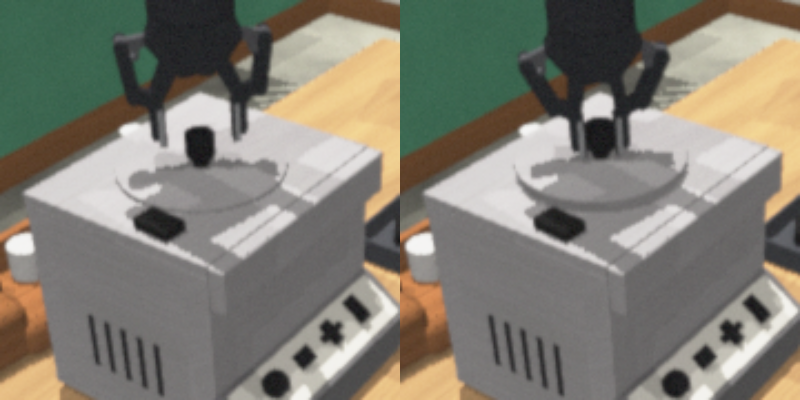

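The lid is held level by the knob, near (600,137) in the right panel, and is out of the mouth. The heel is undisturbed and all four keys are back out. Next, carry it to the mat.

```bash
python3 - <<'E'
from h import *
D=[-np.pi/2,0,np.pi/4]; M=(541,350)
env.movel([636.5,-6.5,330],D,120); env.goto([*M,330],D); env.movel([*M,60],D,130); env.movel([*M,34],D,50); env.pause(.2)
f0=env.get_obs()['contact_force'][2]; log=[]
for z in np.arange(32,24,-.5):
    env.movel([*M,z],D,15); env.pause(.05); f=env.get_obs()['contact_force'][2]-f0; log.append((float(z),round(float(f),1)))
    if f>2: break
print(log,env.get_obs()['finger_gap'])
env.move_gripper(50); env.pause(.2); env.movel([*M,90],D,80); 
env.goto([430,100,330],D)
print(env.get_obs()['clock'])
for n in('side','top'):
    p,d,i=cam(n); np.savez(n+'1.npz',p=p,P=pts(d,i)); cv2.imwrite(f'pics/{n}1.png',p[:,:,::-1])
    P=pts(d,i); b=(P[...,2]>13)&(P[...,2]<22)&(np.hypot(P[...,0]-541,P[...,1]-350)<112); q=P[b]
    print(n,cv2.minEnclosingCircle(q[:,:2].astype(np.float32)),q.mean(0),np.linalg.lstsq(np.c_[q[:,:2]-q[:,:2].mean(0),np.ones(len(q))],q[:,2],rcond=None)[0])
E
```

```text
[(32.0, 0.0), (31.5, -0.3), (31.0, -0.2), (30.5, -0.2), (30.0, 0.1), (29.5, 1.1), (29.0, -0.2), (28.5, 0.0), (28.0, 7.1)] 26.27381238040938
35.3083
side ((542.1371459960938, 348.46832275390625), 81.1026382446289) [537.59733069 353.52008699  16.06145205] [-7.06132500e-04 -8.80258552e-04  1.60614521e+01]
top ((541.6873779296875, 347.47369384765625), 111.07011413574219) [543.67713249 351.34367879  17.42162369] [-1.05827316e-03 -1.76997501e-03  1.74216237e+01]
```

View pics/side1.png

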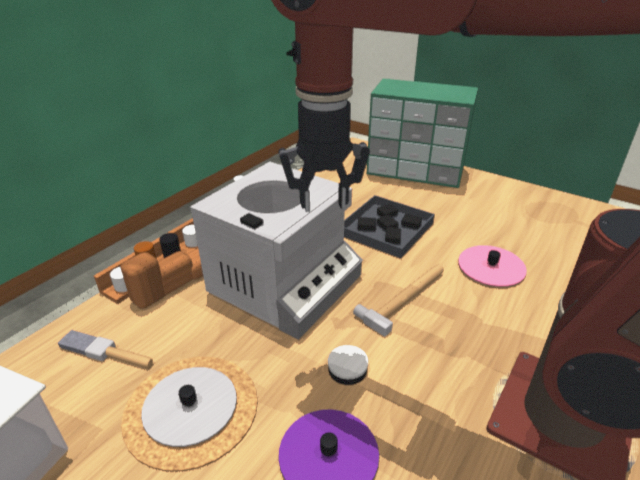

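View pics/top1.png

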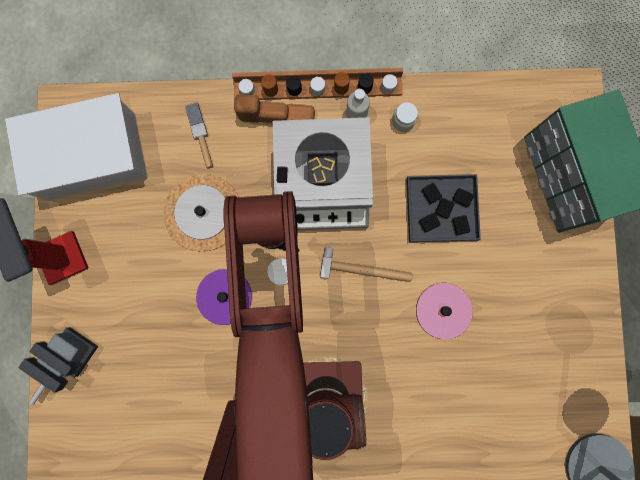

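The side view shows the lid knob up at (190,405), lying flat and wholly on the cork; the top view has it at (200,211). The heel, tin and hammer are where they were, and the robot is clear of everything.

```bash
python3 -c "
from h import *
env.job_done(); print(env.get_obs()['clock'])"
```

```text
the job is handed in; nothing more can be done
the job is handed in; nothing more can be done
```

The job is done and handed in, at about 35 s on the robot's clock against the 61 s limit. The rig gave no verdict.

- **Keys:** I pressed the round key, then the bar, then the square, one at a time. Each showed a spring ramp over about 6 mm and then a hard stop at about 19–25 N. Each was released before the next. A later picture showed all four keys out, and the cross key was never touched.
- **Lid:** I lifted it by the knob and lowered it in 0.5 mm steps until it touched the mat, with a contact force of about 7 N. It lies knob up and flat (tilt 0.2° or less), roughly central on the cork. A fit to the side view gives a centre of about (542, 348) mm and a radius of 81 mm.
- **Bystanders:** the heel blank, polish tin and hammer look unmoved in the before and after pictures; I did not measure them again afterwards.
- **Disagreements:** the two cameras differed by about 4–7 mm in y, so I used values near the mean, and both the grasp and the placing had room for that. The numeric lid fit from the top camera came out at a 111 mm radius, so I disregarded it; I think it caught part of the arm or the mat. The top picture itself agrees with the side view.

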